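# Seat the sample tube in the reader and hold its recessed reset button down

## Robot

A 7-joint arm with a two-finger parallel gripper is mounted at the origin on a cart in front of the work surface, level with it; the furniture and walls round the work are solid. World frame = base frame: x ahead of the robot, y to its left, z up, the work surface at z = 0. Lengths are in m, angles in rad, forces in N, time in s.
With the tool pointing down it reaches from about 0.35 to 0.9 m from the base axis. Payload 8.1 kg.
Tool frame: the origin (TCP) lies at the centre of the arm's flange, where the gripper is bolted on; the fingertips stand 178 mm ahead of it and the grasp point (between the pads) lies 159 mm ahead of it; z points along the fingers, y is the direction in which the jaws open and shut (so a half turn about z gives the same grasp; the last joint's range is limited). The gripper opens to 92 mm and grips with 3 to 60 N. Pads are 19 mm wide; open, the fingers measure 130 mm over their backs; the gripper's body (75 mm by 190 mm) begins 47 mm behind the grasp point.
Start: joints at [1.06, 0.434, 0.025, 1.573, -0.012, 1.134, -0.075], TCP at [0.248, -0.574, 0.405] pointing down, gripper open.
Joint ranges: [-2.62, 2.62], [-0.44, 2.09], [-1.27, 1.32], [0.08, 2.57], [-1.32, 4.46], [0.12, 2], [-2.74, 2.74]. Speed limits (rad/s): [2.22, 2.22, 3.01, 3.01, 3.14, 3.14, 3.14].

## Interface

Orientations are given as a rotation vector (axis times angle).
In Python, from cell import arm, get_image, camera_model gives the robot as it stands. The module is installed in compiled form; this text tells all that it offers.
- The arm moves only by the shell command python3 -m pendant 'ROWS' [FORCE]. ROWS is JSON, a list that holds one entry, the list of rows, each a list of 7 numbers: the shift along the tool's x, y, z in mm, then the turn, a rotation vector about the tool's x, y, z in rad, then the closure, from -1 (fully open) to 1 (shut). In form: [[[x, y, z, rx, ry, rz, hand], ...]]. A call has 1 to 20 rows; each row is the pose to reach, as a shift and turn from the pose commanded when the call began, along the tool's axes at that moment; what a row does not reach only later rows make up. A row lasts 1/8 s, in which the tool goes at most 62.5 mm and 10.7 degrees, less where a joint would pass 70% of its speed; a pose out of reach is approached as far as the arm can. A call with a gripper value outside its range is refused whole. The fingers move at their own pace and stop on an object; FORCE is the grip in N (left out, the last holds). Time passes only in rows, so rows that repeat a pose let the fingers close. It gives the time, the measured TCP pose, the force and the opening at its end, in the units of the state.
- arm.observe(): the state, without advancing time (a new reading comes with each control period).
- get_image(name): name is "scene" or "top" or "wrist"; returns the picture (384x512x3 uint8, red, green, blue); there is no depth.
- camera_model(name): a dict with "fx", "fy", "cx", "cy" (pixels), "k1" (the pictures are not rectified: a ray, as slopes to the right and down, at radius r is drawn at 1 + k1 r^2 times it, then the intrinsics apply), "position" and "orientation" of the camera in the world; the wrist camera has in their place "T_tool_cam" (4x4, takes a point from camera to tool coordinates, whose origin is the TCP and whose axes are the flange's). Camera axes: x right, y down, z forward; pixel columns grow to the right and rows downward; lengths in m; the calibration is good to about 2 mm. A picture is of the moment at which its call begins: read the wrist's pose just before it. camera_model takes no time and is no camera call.
- arm.sign_off(): hands the job in, once; it reports no verdict.
The state is a dict: "clock": time; "joints": joint angles; "dq": joint speeds; "joint_efforts": joint torques, N m; "position": TCP position; "ee_rot": TCP orientation; "force": force on the tool from outside, world axes, zero at the start; "ft_torque": the same for the moment, N m; "width": opening from 0.0 (shut) to 1.0 (fully open).
Only numpy, scipy, OpenCV 4.12 (cv2) and the standard library are available. Lean on these libraries where they do the work, as an engineer would, in place of code of your own. Each camera call takes 0.05 s, during which the arm holds its last target.

## Task

Take the capped sample tube from the metal stand, seat it fully down and upright in the tube well of the grey bench reader and let go of it. Then draw the slim black pen from the wooden block and, with the pen's lower end through the reader's wider round hole, push the recessed reset button down; the program finishes while still gripping the pen upright and holding the button all the way down, with only the pen, not the hand, touching the reader. Do not press the button before the tube is seated, and leave the tape roll, beaker and petri dish where they are.

Things in the scene. Friction and masses are not known exactly. Their poses are not given: they have to be found in the camera images.
- reader: Grey bench tube reader with pale side cheeks, a fixed box 110 mm (x) by 180 mm (y) by 60 mm high with a dark display on its front (-x) face. Origin: centre of its underside on the bench; z up; turned about z by up to 0.35 rad. Its flat top has two holes: the tube well at y = +45 mm, 16 mm wide, with a steel trim ring, and the wider reset hole at y = -45 mm, 20 mm wide, with a black plastic ring. Both mouths have a 2 mm chamfer.
- well_mouth (a point): Centre of the mouth of the tube well, level with the reader's top (60 mm above the bench). The well is 16 mm in diameter and 40 mm deep; the tube goes in with its cap up and then stands 41 mm above the reader's top.
- well_floor (a point): Centre of the flat floor of the tube well, 40 mm below its mouth.
- reset_mouth (a point): Centre of the mouth of the reset hole, level with the reader's top (60 mm above the bench). The hole is 20 mm in diameter; the button lies 25 mm below the mouth.
- button_top (a point): Centre of the flat top of the white reset button, 17 mm in diameter, at the bottom of the reset hole; it moves down with the button.
- reset_button (a joint): Travel of the reset button in m: 0 = up, 0.006 = fully down against its stop. A spring returns it: 3 N starts it moving down, 6 N holds it fully down.
- tube_stand: Fixed aluminium tube stand 44 mm (x) by 100 mm (y) by 40 mm high, origin at the centre of its underside, z up. Three bores 16 mm wide and 30 mm deep in a row along y, 32 mm apart; the tube stands in the middle one. Stand and wooden block stand on either side of the reader; which is on which side varies.
- tube: Sample tube with a cap, 81 mm long, 15 g (varies), loose, standing cap up. Origin: centre of its lower end; z along the tube to the cap. Glass 12.4 mm in diameter; cap 15.8 mm in diameter from 63 to 81 mm above the origin. In the stand its lower end is 10 mm above the bench.
- wood_block: Fixed drilled wooden block 34 x 34 mm, 56 mm high, origin at the centre of its underside, z up. A square bore 18 mm wide from the top down to a floor 4 mm above the bench; the pen stands in it.
- pen: Slim black pen, 145 mm long, 12 g, loose, standing upright in the wooden block with its lower end 4 mm above the bench. Origin: centre of its lower end (the end that presses); z along the pen to its upper end. It is gripped as a 10 x 10 mm square bar whose sides are parallel to its x and y, and at the start to the sides of the wooden block.
- tape_roll: Bystander: roll of tape lying flat, 75 mm wide, 24 mm high, loose. Origin: centre of its underside.
- beaker: Bystander: small clear beaker, 53 mm wide, 67 mm high, loose. Origin: centre of its underside.
- petri_dish: Bystander: petri dish, 62 mm wide, 15 mm high, loose. Origin: centre of its underside.
Things that resemble listed ones, but are neither listed nor needed, are in the scene too. Leave any purple look-alike of the reader alone.

How it is judged:
By the outcome, as a careful person would: the job done as asked, in the order asked, and still so for the second after the job is handed in, while the arm keeps its last pose, push and grip.
It also fails if it takes over 64 s, if anything falls off the work surface, if the arm or the gripper's body presses on something with over 40 N, if the wrist force passes 120 N, or if a joint passes its speed limit or range.

## Working session

There is one attempt and no reset: what is moved stays moved. The work goes in short steps, Python scripts to look and compute and a shell command to move; the robot and the scene stay as the last step left them, time stands still between calls to the robot, and variables do not carry over. Pictures are saved under pics/ and viewed, and the job is handed in when it is done.

```bash
mkdir -p pics
cat > h.py <<'E'
import numpy as np, cv2
from scipy.spatial.transform import Rotation as R
from cell import arm,get_image,camera_model
def save(name,fn):
    im=get_image(name); cv2.imwrite(f'pics/{fn}.png',im[:,:,::-1]); return im
E
python3 - <<'E'
from h import *
s=arm.observe();print(s)
for n in('scene','top','wrist'):
    save(n,n+'0');print(n,camera_model(n))
E
```

```text
{'clock': 0.0, 'joints': array([ 1.06041923,  0.43521974,  0.02499557,  1.57412302, -0.01159773,
        1.13394414, -0.0751221 ]), 'dq': array([ 4.40116124e-04, -1.71314376e-03, -4.58911433e-04,  3.67031792e-04,
        6.07614981e-04, -2.79169842e-03, -9.56738179e-05]), 'joint_efforts': array([-1.93107786e-03, -6.67856669e+01,  9.83639807e-01, -3.14450204e+01,
       -6.07229560e-02,  4.30070807e-02,  2.31815529e-04]), 'position': array([ 0.24772371, -0.57355756,  0.40393698]), 'ee_rot': array([-3.07510691e+00, -6.35634857e-01,  7.24750805e-04]), 'force': array([-0.32924511, -0.13007666, -0.15928048]), 'ft_torque': array([-0.01936922, -0.03548246,  0.0009439 ]), 'width': 1.004522431508435}
scene {'fx': 351.53646879213755, 'fy': 351.53646879213755, 'cx': 257.92086647677246, 'cy': 188.3261265148851, 'k1': -0.06895956200794329, 'position': array([-0.11217029,  0.72458013,  0.54236006]), 'orientation': array([-0.86672015,  2.22459099, -1.40247651])}
top {'fx': 497.5228662588212, 'fy': 497.5228662588212, 'cx': 259.0998012339146, 'cy': 187.54073522081956, 'k1': -0.20611909872304937, 'position': array([ 0.3945499 , -0.00974547,  1.41287449]), 'orientation': array([-2.16337547,  2.16705296, -0.07270739])}
wrist {'fx': 268.41857532324093, 'fy': 268.41857532324093, 'cx': 254.05734577058203, 'cy': 193.84346091436987, 'k1': -0.008192830781173712, 'T_tool_cam': array([[ 8.10173911e-04, -9.67937175e-01, -2.51191100e-01,
         6.72447699e-02],
       [ 9.99999630e-01,  7.11719420e-04,  4.82795474e-04,
         3.08855453e-04],
       [-2.88538104e-04, -2.51191398e-01,  9.67937394e-01,
         2.00396290e-02],
       [ 0.00000000e+00,  0.00000000e+00,  0.00000000e+00,
         1.00000000e+00]])}
```

View pics/scene0.png

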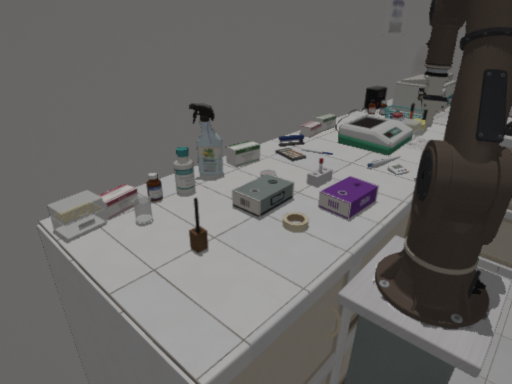

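View pics/top0.png

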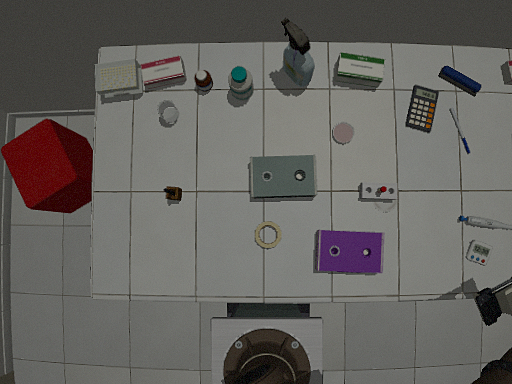

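View pics/wrist0.png

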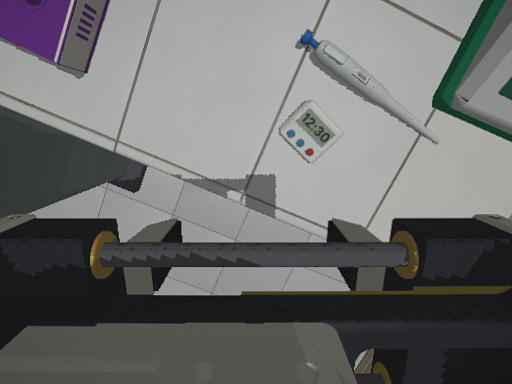

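Run:
```python
import cv2,numpy as np
t=cv2.imread('pics/top0.png');s=cv2.imread('pics/scene0.png')
a=cv2.resize(t[150:225,235:410],None,fx=4.4,fy=4.4,interpolation=2)
b=cv2.resize(s[140:220,225:385],None,fx=4.4,fy=4.4,interpolation=2)[:, :770]
c=cv2.resize(t[170:220,150:200],(300,300),interpolation=2)
d=cv2.resize(s[190:255,175:225],(300,390),interpolation=2)
cv2.imwrite('pics/z1.png',a);cv2.imwrite('pics/z2.png',b)
m=np.zeros((390,600,3),np.uint8);m[:300,:300]=c;m[:,300:]=d;cv2.imwrite('pics/z3.png',m)
```

```text
(no output)
```

View pics/z1.png

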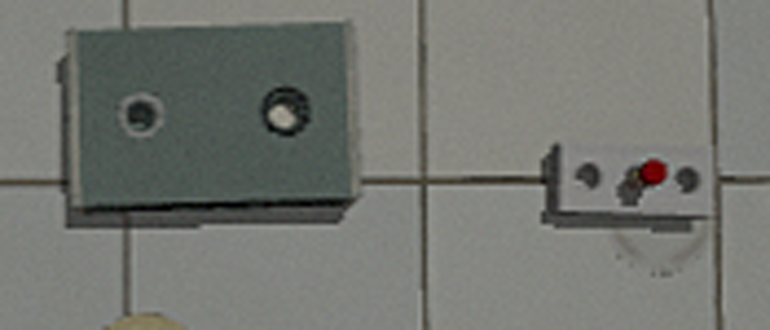

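View pics/z2.png

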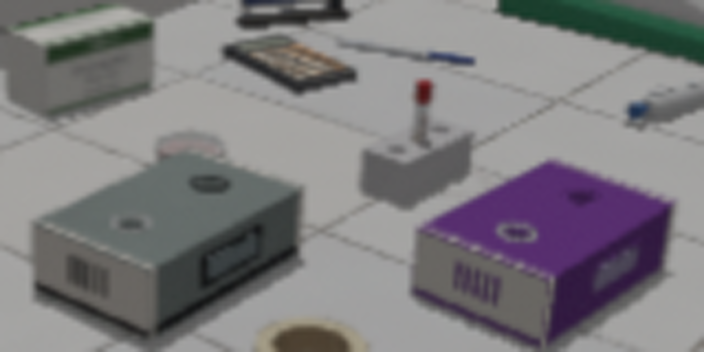

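View pics/z3.png

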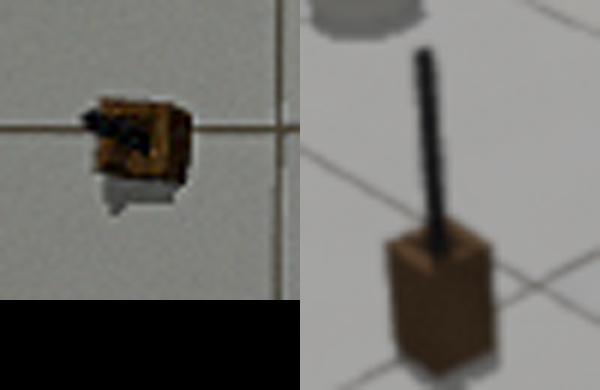

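```bash
cat >> h.py <<'E'
def ray(name,uv,pose=None):
    m=camera_model(name)
    K=np.array([[m['fx'],0,m['cx']],[0,m['fy'],m['cy']],[0,0,1]])
    p=cv2.undistortPoints(np.array([[uv]],float),K,np.array([m['k1'],0,0,0,0]))[0,0]
    d=np.array([p[0],p[1],1.])
    if name=='wrist':
        s=pose or arm.observe(); T=np.eye(4);T[:3,:3]=R.from_rotvec(s['ee_rot']).as_matrix();T[:3,3]=s['position']
        T=T@m['T_tool_cam']; return T[:3,3],T[:3,:3]@d
    return np.array(m['position']),R.from_rotvec(m['orientation']).as_matrix()@d
def onz(name,uv,z,pose=None):
    o,d=ray(name,uv,pose); return o+d*(z-o[2])/d[2]
def proj(name,P,pose=None):
    m=camera_model(name); 
    if name=='wrist':
        s=pose or arm.observe(); T=np.eye(4);T[:3,:3]=R.from_rotvec(s['ee_rot']).as_matrix();T[:3,3]=s['position']
        T=T@m['T_tool_cam']; Rm,t=T[:3,:3],T[:3,3]
    else: Rm,t=R.from_rotvec(m['orientation']).as_matrix(),np.array(m['position'])
    q=Rm.T@(np.array(P)-t); x,y=q[:2]/q[2]; f=1+m['k1']*(x*x+y*y)
    return np.array([m['fx']*x*f+m['cx'],m['fy']*y*f+m['cy']])
def totool(P,s=None):
    """world target of grasp point / direction in tool axes (mm) from TCP"""
    s=s or arm.observe(); return 1000*R.from_rotvec(s['ee_rot']).as_matrix().T@(np.array(P)-s['position'])
E
python3 - <<'E'
from h import *
f=lambda u,v:((u+.5)/4.4-.5+235,(v+.5)/4.4-.5+150)
w=onz('top',f(141,115),.06);r=onz('top',f(286,112),.06)
print(w,r,(w+r)/2,np.linalg.norm(w-r)); d=w-r;print('yaw',np.arctan2(-d[0],d[1]))
a=onz('top',f(587,176),.04);b=onz('top',f(687,180),.04);print(a,b,(a+b)/2);d=a-b;print('yaw',np.arctan2(-d[0],d[1]))
print('cap',onz('top',f(653,172),.091))
g=lambda u,v:((u+.5)/6-.5+150,(v+.5)/6-.5+170)
print('pen top',onz('top',g(92,120),.149))
for p in [(105,98),(165,100),(98,170),(160,180)]:print(onz('top',g(*p),.056))
s=arm.observe();print(R.from_rotvec(s['ee_rot']).as_matrix())
E
```

```text
[ 0.54789504 -0.00062314  0.06      ] [ 0.54952512 -0.0908107   0.06      ] [ 0.54871008 -0.04571692  0.06      ] 0.090202287816253
yaw 0.018072371921547033
[ 0.51073985 -0.28284939  0.04      ] [ 0.50799408 -0.34748695  0.04      ] [ 0.50936696 -0.31516817  0.04      ]
yaw -0.04245392766131021
cap [ 0.50875227 -0.31378357  0.091     ]
pen top [0.50296292 0.26121309 0.149     ]
[0.52112328 0.27519568 0.056     ]
[0.52011301 0.24702374 0.056     ]
[0.48780152 0.2779758  0.056     ]
[0.48317232 0.2488656  0.056     ]
[[ 9.18034923e-01  3.96499091e-01 -5.91804766e-04]
 [ 3.96499517e-01 -9.18034287e-01  1.08666849e-03]
 [-1.12433998e-04 -1.23224993e-03 -9.99999234e-01]]
```

```bash
cat >> h.py <<'E'
def plan(P,yaw,s=None):
    """shift(mm, tool axes) and rotvec(tool) for tool-down pose with TCP at P; yaw = world angle of tool x"""
    s=s or arm.observe(); R0=R.from_rotvec(s['ee_rot'])
    c,n=np.cos(yaw),np.sin(yaw); Rt=R.from_matrix(np.array([[c,n,0],[n,-c,0],[0,0,-1.]]))
    print('shift',np.round(totool(P,s),1),'turn',np.round((R0.inv()*Rt).as_rotvec(),4))
E
python3 -c "
from h import *
plan([.509,-.3145,.36],0)"
```

```text
shift [ 342.6 -134.2   44.2] turn [-1.200e-03  4.000e-04  4.077e-01]
```

```bash
python3 -m pendant '[[[57,-22,7,0,0,0.07,-1],[114,-45,15,0,0,0.14,-1],[171,-67,22,0,0,0.2,-1],[228,-89,29,0,0,0.27,-1],[285,-112,37,0,0,0.34,-1],[343,-134,44,0,0,0.408,-1],[343,-134,44,-0.001,0,0.408,-1],[343,-134,44,-0.001,0,0.408,-1],[343,-134,44,-0.001,0,0.408,-1]]]'
python3 -c "
from h import *
s=arm.observe();save('wrist','w1');plan([.509,-.3145,.36],0,s)
print(proj('wrist',[.509,-.3145,.091],s),proj('wrist',[.509,-.3145,.04],s))
print(s['position'],s['ee_rot'])"
```

```text
clock: 1.27
position: [0.5085, -0.3163, 0.3608]
ee_rot: [3.14, -0.004, -0.0]
force: [-0.1, 0.5, 0.8]
width: 0.993
shift [ 0.5 -1.8  0.8] turn [ 0.0017  0.0003 -0.0026]
[251.28484124 195.81915879] [251.6509235  184.32446706]
[ 0.50845748 -0.31629208  0.36080558] [ 3.13988049e+00 -4.13532816e-03 -4.62328724e-04]
```

View pics/w1.png

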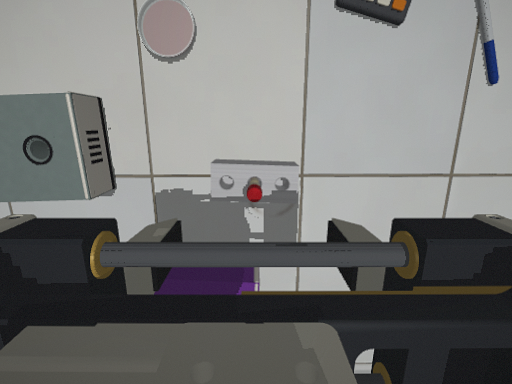

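```bash
python3 -c "
from h import *
t=cv2.imread('pics/w1.png');cv2.imwrite('pics/z4.png',cv2.resize(t[150:220,200:310],None,fx=7,fy=7,interpolation=2))"
```

```text
(no output)
```

View pics/z4.png

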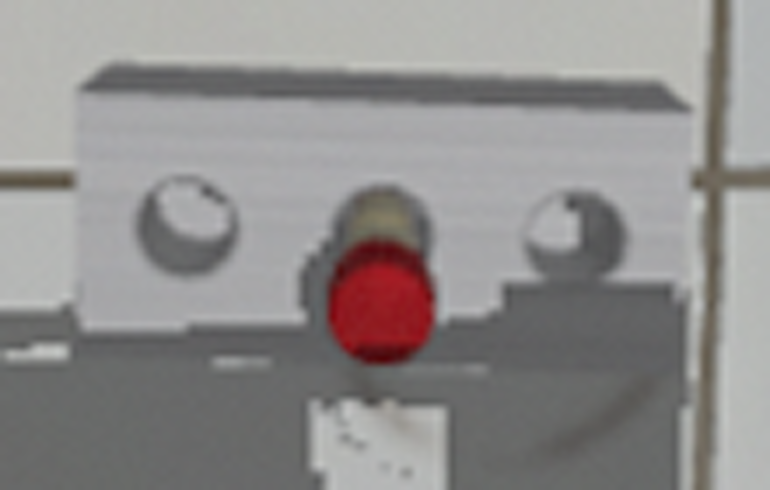

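```bash
python3 -c "
from h import *
s=arm.observe()
f=lambda u,v:((u+.5)/7-.5+200,(v+.5)/7-.5+150)
a=onz('wrist',f(188,226),.04);b=onz('wrist',f(576,238),.04)
print(a,b,(a+b)/2);d=a-b;print(np.linalg.norm(d),np.arctan2(-d[0],d[1]))
print('cap',onz('wrist',f(381,308),.091))
print('reset',onz('wrist',(38,150),.06))
plan([.509,-.3145,.082+.159],0)
"
```

```text
[ 0.51203459 -0.28561083  0.04      ] [ 0.50987298 -0.34911507  0.04      ] [ 0.51095379 -0.31736295  0.04      ]
0.06354102392670742 -0.03402564591760768
cap [ 0.51128522 -0.31709242  0.091     ]
reset [ 0.5506954  -0.09231711  0.06      ]
shift [  0.5  -2.  119.9] turn [ 0.0016  0.     -0.0029]
```

```bash
python3 -m pendant '[[[1,-0.5,40,0.001,0,0,-1],[1.5,-0.5,80,0.001,0,0,-1],[1.5,-0.5,105,0.001,0,0,-1],[1.5,-0.5,119.5,0.001,0,0,-1],[1.5,-0.5,119.5,0.001,0,0,-1],[1.5,-0.5,119.5,0.001,0,0,-1]]]'
python3 -c "
from h import *
s=arm.observe();save('wrist','w2');save('scene','s2');print(s['position'],s['ee_rot'],s['dq'])"
```

```text
clock: 2.08
position: [0.5114, -0.3149, 0.2424]
ee_rot: [3.141, -0.001, 0.003]
force: [-0.3, 0.9, 0.7]
width: 1.0
[ 0.51141719 -0.31485646  0.24236324] [ 3.14076807e+00 -1.16889623e-03  2.75059986e-03] [-0.00563476 -0.00603073 -0.00115846 -0.00144518  0.00020679 -0.00207131
 -0.00147217]
```

View pics/w2.png

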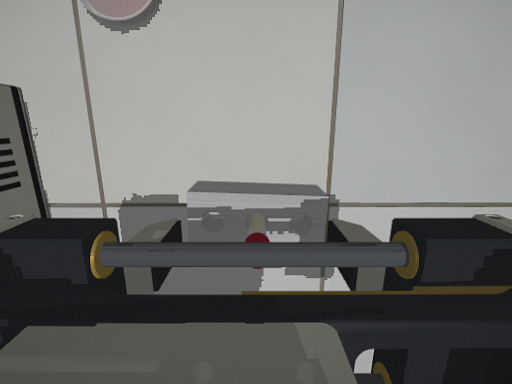

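View pics/s2.png

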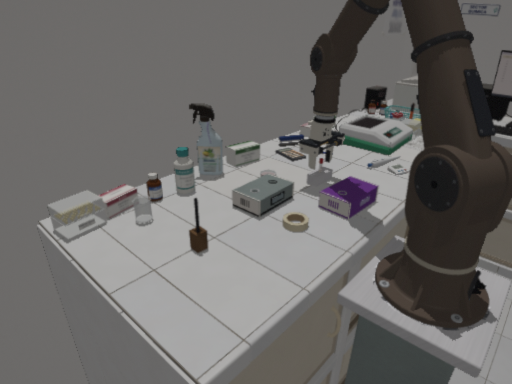

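```bash
python3 -m pendant '[[[0,1,0,0,0,0,-1],[0,1,0,0,0,0,1],[0,1,0,0,0,0,1],[0,1,0,0,0,0,1],[0,1,0,0,0,0,1],[0,1,0,0,0,0,1],[0,1,0,0,0,0,1],[0,1,0,0,0,0,1]]]' 25
python3 -c "
from h import *
s=arm.observe();save('wrist','w3');print(s['position'],s['ee_rot'],s['force'],s['width']*92)"
```

```text
clock: 3.18
position: [0.5111, -0.3154, 0.2412]
ee_rot: [-3.142, 0.001, -0.0]
force: [0.1, 0.4, -0.4]
width: 0.283
[ 0.51110721 -0.31537667  0.24121183] [-3.14158095e+00  5.71116521e-04 -2.47591339e-04] [ 0.11388532  0.38768186 -0.36992242] 26.000038247166103
```

View pics/w3.png

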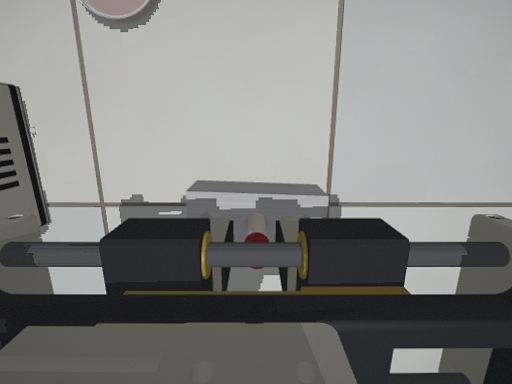

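Still closing, centred; continue closing.

```bash
python3 -m pendant '[[[0,0,0,0,0,0,1],[0,0,0,0,0,0,1],[0,0,0,0,0,0,1],[0,0,0,0,0,0,1],[0,0,0,0,0,0,1]]]' 25
python3 -c "
from h import *
s=arm.observe();save('wrist','w4');print(s['position'],s['ee_rot'],s['force'],s['width']*92)"
```

```text
clock: 3.85
position: [0.5111, -0.3154, 0.2412]
ee_rot: [3.142, -0.0, 0.0]
force: [0.1, 0.9, -0.5]
width: 0.16
[ 0.51110762 -0.31537427  0.24121324] [ 3.14156793e+00 -4.54035775e-04  2.86518674e-04] [ 0.09215405  0.85161549 -0.53278802] 14.730479919360437
```

View pics/w4.png

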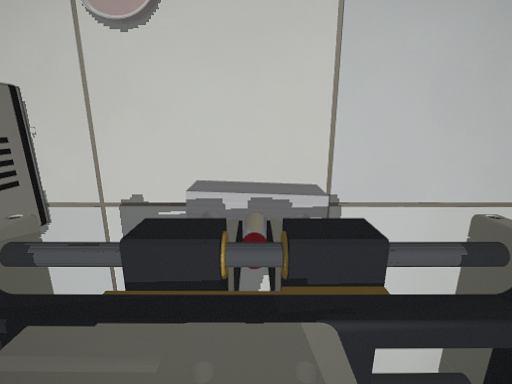

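```bash
python3 -m pendant '[[[0,0,40,0,0,0,1]]]' 2>/dev/null >/dev/null & sleep 0; kill %1 2>/dev/null; true; python3 -c "
from h import *
s=arm.observe();print(s['clock'],s['position'],s['force'])"
```

```text
3.9 [ 0.51113527 -0.3153684   0.24124331] [ 0.06488084  0.06519538 -0.57518897]
```

That stray call, which had the wrong z sign, was killed before it moved anything: the clock and pose are unchanged. I'll lift properly now.

```bash
python3 -m pendant '[[[0,0,-15,0,0,0,1],[0,0,-50,0,0,0,1],[0,0,-100,0,0,0,1],[0,-30,-119,0,0,0,1],[10,-90,-119,0,0,0,1],[18,-150,-119,0,0,0,1],[26,-210,-119,0,0,0,1],[34,-270,-119,0,0,0,1],[38,-313,-119,0,0,0,1],[38,-313,-119,0,0,0,1],[38,-313,-119,0,0,0,1],[38,-313,-119,0,0,0,1]]]'
python3 -c "
from h import *
s=arm.observe();save('wrist','w5');save('scene','s5');print(s['position'],s['ee_rot'],s['force'],s['width']*92)
t=cv2.imread('pics/w5.png');cv2.imwrite('pics/z5.png',cv2.resize(t[130:310,170:370],None,fx=3.3,fy=3.3,interpolation=2))
"
```

```text
clock: 5.4
position: [0.5491, -0.004, 0.3606]
ee_rot: [3.141, -0.004, 0.001]
force: [-0.2, -0.3, -0.0]
width: 0.16
[ 0.54911782 -0.00397996  0.36058582] [ 3.14091596e+00 -4.30280614e-03  7.85526170e-04] [-0.16923011 -0.32085809 -0.03407505] 14.674829767619062
```

View pics/z5.png

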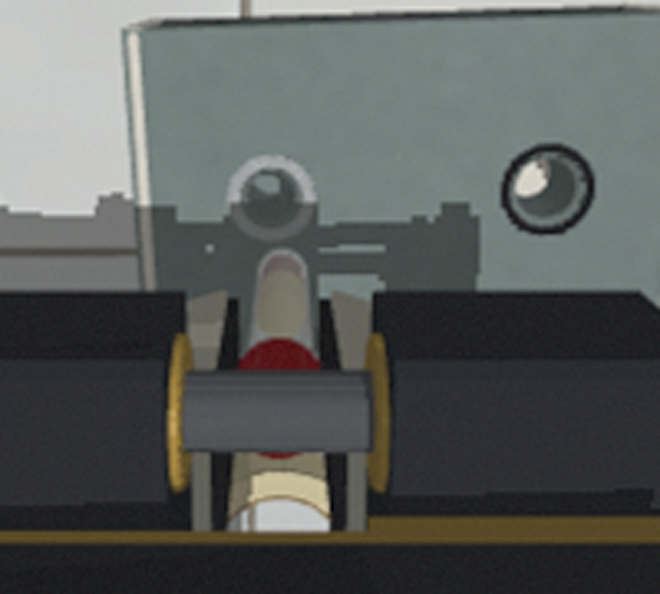

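View pics/s5.png

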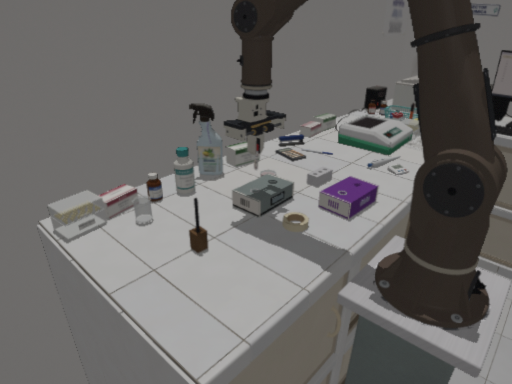

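```bash
python3 -c "
from h import *
s=arm.observe();print(s['position'],s['ee_rot'])
f=lambda u,v:((u+.5)/3.3-.5+170,(v+.5)/3.3-.5+130)
w=onz('wrist',f(272,196),.06,s);r=onz('wrist',f(548,189),.06,s);print(w,r,np.linalg.norm(w-r));d=w-r;print('yaw',np.arctan2(-d[0],d[1]))
RT=R.from_rotvec(s['ee_rot'])
for d in (231,): 
  p=RT.apply([0,0,d/1e3])+s['position'];print(p,(proj('wrist',p,s)-[170,130])*3.3)
for uv in ((283,258),(283,270)): print(onz('wrist',f(*uv),p[2],s)-p)
# edge points of tube at right/left to find axis: cap bottom at depth 168
p=RT.apply([0,0,.150])+s['position'];print((proj('wrist',p,s)-[170,130])*3.3)
"
```

```text
[ 0.54915057 -0.00376414  0.36042762] [ 3.14116025e+00 -4.05327663e-03  5.99984508e-04]
[ 0.54923137 -0.00218296  0.06      ] [ 0.5514063 -0.0919299  0.06     ] 0.08977328830464526
yaw 0.024229302546014124
[ 0.54923869 -0.00386352  0.12942766] [275.72909613 259.73377153]
[ 0.00075093 -0.0015284   0.        ]
[-0.00239467 -0.00152682  0.        ]
[274.84555768 412.84330528]
```

```bash
python3 -m pendant '[[[0,-3,-0,0,0,0,1],[0,-3,30,0,0,0,1],[0,-3,56,0,0,0,1],[0,-3,56,0,0,0,1],[0,-3,56,0,0,0,1]]]'
python3 -c "
from h import *
s=arm.observe();save('wrist','w6');print(s['position'],s['ee_rot'],s['force'],s['width']*92)
t=cv2.imread('pics/w6.png');cv2.imwrite('pics/z6.png',cv2.resize(t[130:310,170:370],None,fx=3.3,fy=3.3,interpolation=2))
"
```

```text
clock: 6.12
position: [0.5496, 0.0006, 0.3051]
ee_rot: [-3.141, 0.001, -0.002]
force: [-0.5, 0.1, -0.4]
width: 0.166
[0.54960055 0.00060778 0.30513027] [-3.14149950e+00  7.21698883e-04 -1.80631254e-03] [-0.46677513  0.11541956 -0.35141501] 15.256374949314559
```

View pics/z6.png

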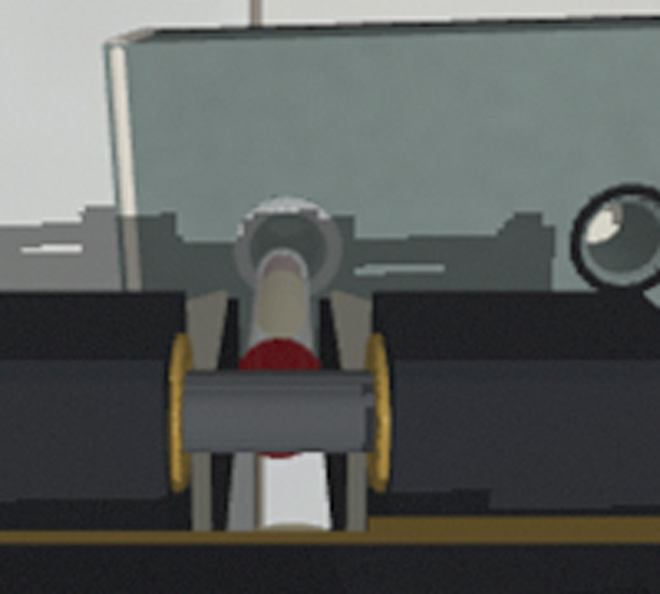

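```bash
python3 -c "
from h import *
s=arm.observe();print(s['position'],s['ee_rot'])
f=lambda u,v:((u+.5)/3.3-.5+170,(v+.5)/3.3-.5+130)
w=onz('wrist',f(289,250),.06,s);r=onz('wrist',f(626,239),.06,s);print(w,r,np.linalg.norm(w-r))
b=onz('wrist',f(283,262),s['position'][2]-.231,s);print(b,w-b)
"
```

```text
[0.54971221 0.00062394 0.30536906] [-3.14143490e+00  7.28363590e-04 -2.94945952e-03]
[ 0.54861666 -0.00253381  0.06      ] [ 0.5516837  -0.09191546  0.06      ] 0.0894342531448023
[ 0.54985347 -0.00086854  0.07436906] [-0.00123682 -0.00166527 -0.01436906]
```

```bash
python3 -m pendant '[[[-0.8,1.5,0,0,0,0,1],[-0.8,1.5,12,0,0,0,1],[-0.8,1.5,22,0,0,0,1],[-0.8,1.5,22,0,0,0,1],[-0.8,1.5,22,0,0,0,1]]]'
python3 -c "
from h import *
s=arm.observe();save('wrist','w7');print(s['position'],s['ee_rot'],s['force'],s['width']*92)
t=cv2.imread('pics/w7.png');cv2.imwrite('pics/z7.png',cv2.resize(t[130:310,170:370],None,fx=3.3,fy=3.3,interpolation=2))
"
```

```text
clock: 6.8
position: [0.5484, -0.0008, 0.2821]
ee_rot: [-3.142, 0.0, 0.0]
force: [-0.7, 0.6, -0.2]
width: 0.165
[ 0.54843252 -0.00081532  0.28211396] [-3.14158879e+00  2.57723325e-04  2.29813797e-04] [-0.7221112   0.60524282 -0.21488964] 15.177845100449902
```

View pics/z7.png

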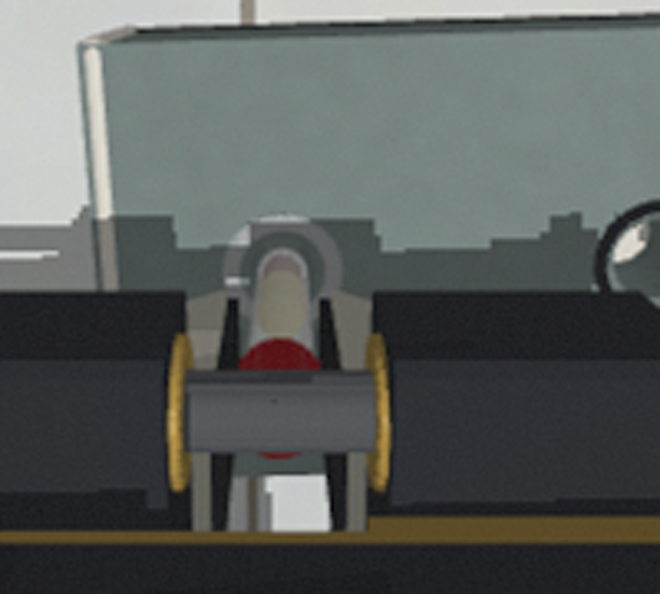

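```bash
python3 -m pendant '[[[0,0,10,0,0,0,1],[0,0,20,0,0,0,1],[0,0,20,0,0,0,1]]]'
python3 -c "
from h import *
s=arm.observe();print(s['position'],s['force'],s['ft_torque'])"; python3 -m pendant '[[[0,0,5,0,0,0,1],[0,0,9,0,0,0,1],[0,0,9,0,0,0,1]]]'
python3 -c "
from h import *
s=arm.observe();save('wrist','w8');print(s['position'],s['force'],s['ft_torque'],s['width']*92)
t=cv2.imread('pics/w8.png');cv2.imwrite('pics/z8.png',cv2.resize(t[130:310,170:370],None,fx=3.3,fy=3.3,interpolation=2))
"
```

```text
clock: 7.22
position: [0.5481, -0.0009, 0.2611]
ee_rot: [3.141, -0.0, -0.002]
force: [2.0, -0.4, -0.1]
width: 0.163
[ 0.54806827 -0.00092207  0.2611351 ] [ 2.04675089 -0.42483882 -0.07230859] [ 0.04282212 -0.10751679  0.01720143]
clock: 7.6
position: [0.5483, -0.0009, 0.2529]
ee_rot: [3.142, -0.0, -0.001]
force: [-0.0, 0.1, -0.2]
width: 0.163
[ 0.54828154 -0.00089905  0.25294395] [-0.03303205  0.11882133 -0.2098937 ] [0.04269146 0.0020207  0.01101268] 15.038669168986623
```

View pics/z8.png

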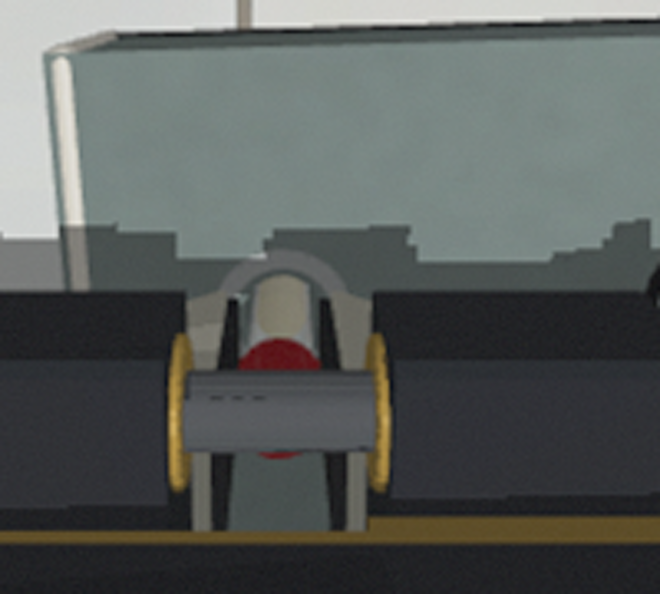

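It's inside the well with no force. Next I'll press gently down until the floor is felt.

```bash
python3 -m pendant '[[[0,0,1.5,0,0,0,1],[0,0,2.5,0,0,0,1],[0,0,2.5,0,0,0,1]]]'; python3 -c "
from h import *
s=arm.observe();print(s['position'],s['force'],s['ft_torque'])"
```

```text
clock: 8.02
position: [0.5487, -0.0009, 0.2511]
ee_rot: [-3.142, 0.0, -0.002]
force: [-0.2, 0.8, 3.2]
width: 0.166
[ 0.54865222 -0.00087299  0.2511058 ] [-0.23087967  0.8354206   3.19065305] [-0.01186795  0.12829785  0.02227908]
```

```bash
python3 -m pendant '[[[0,0,0,0,0,0,0.4],[0,0,0,0,0,0,0.4],[0,0,0,0,0,0,0.4],[0,0,0,0,0,0,0.4],[0,0,0,0,0,0,0.4],[0,0,-15,0,0,0,0.4],[0,0,-40,0,0,0,0.4],[0,0,-90,0,0,0,0.2],[0,0,-110,0,0,0,0],[0,0,-110,0,0,0,0]]]'; python3 -c "
from h import *
s=arm.observe();save('wrist','w9');save('scene','s9');print(s['position'],s['width'])
a=cv2.imread('pics/w9.png')[130:280,170:370];b=cv2.imread('pics/s9.png')[160:220,225:305]
cv2.imwrite('pics/z9.png',np.hstack([cv2.resize(a,(400,300)),cv2.resize(b,(400,300),interpolation=2)]))"
```

```text
clock: 9.28
position: [0.5489, -0.0008, 0.3634]
ee_rot: [-3.141, 0.001, -0.007]
force: [-0.9, 0.5, -0.4]
width: 0.489
[ 0.54886665 -0.00082132  0.3633814 ] 0.4890934294223526
```

View pics/z9.png

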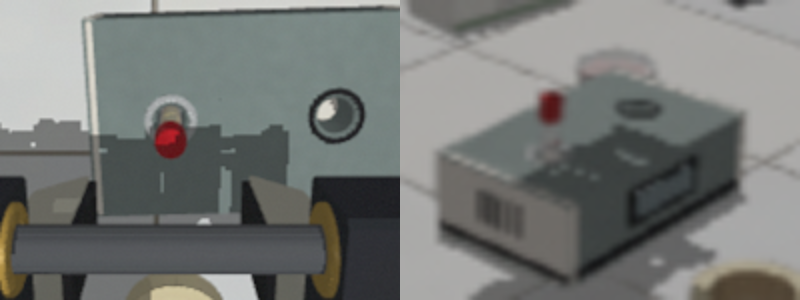

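```bash
python3 -c "
from h import *
s=arm.observe()
w=onz('wrist',(170+171/2,130+119/2),.06,s);print('well ring',w);print('cap',onz('wrist',(170+170/2,130+138/2),.101,s))
plan([.503,.262,.38],0,s)"
python3 -m pendant '[[[-8,-50,-8,0,0,0,0],[-17,-100,-12,0,0,0,0],[-26,-150,-17,0,0,0,0],[-36,-205,-17,0,0,0,0],[-46,-262,-17,0,0,0.005,0],[-46,-262,-17,0,0,0.005,0],[-46,-262,-17,0,0,0.005,0]]]'; python3 -c "
from h import *
s=arm.observe();save('wrist','w10');print(s['position'],s['ee_rot'])
a=cv2.imread('pics/w10.png')[130:280,170:370];
cv2.imwrite('pics/z10.png',cv2.resize(a,None,fx=4,fy=4,interpolation=2))"
```

```text
well ring [ 0.54760189 -0.0028618   0.06      ]
cap [ 0.54845496 -0.0021803   0.101     ]
shift [ -45.2 -262.9  -19.2] turn [ 0.     -0.0003 -0.0003]
clock: 10.25
position: [0.5023, 0.2608, 0.3766]
ee_rot: [3.14, -0.007, -0.003]
force: [1.0, -0.5, -0.0]
width: 0.502
[0.50225552 0.26075855 0.376558  ] [ 3.13994718e+00 -7.48204622e-03 -2.53882250e-03]
```

View pics/z10.png

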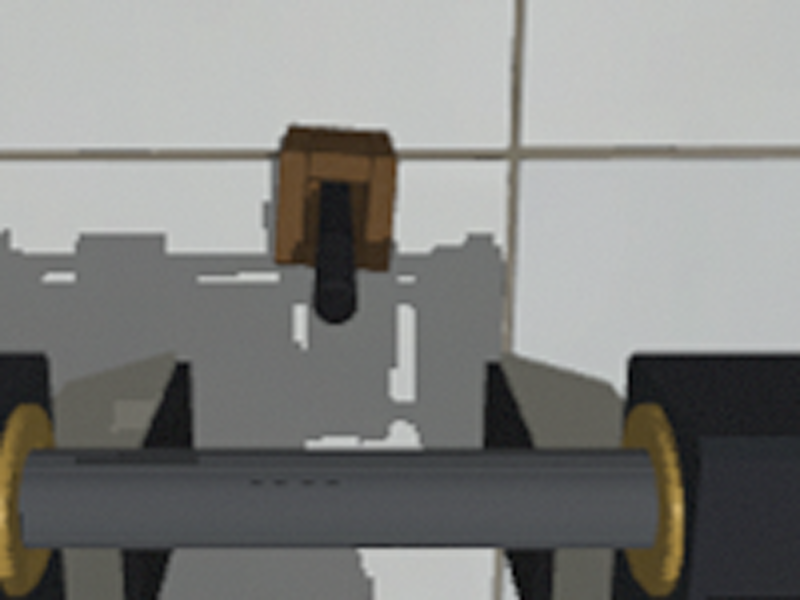

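```bash
python3 -c "
from h import *
s=arm.observe()
f=lambda u,v:((u+.5)/4-.5+170,(v+.5)/4-.5+130)
c=[onz('wrist',f(*p),.056,s) for p in((280,148),(396,156),(388,270),(277,262))]
print(np.round(c,4),np.mean(c,0))
for a,b in((1,0),(2,3)):
  d=c[b]-c[a];print(np.linalg.norm(d),np.arctan2(-d[0],d[1]))
for a,b in((0,3),(1,2)):
  d=c[a]-c[b];print(np.linalg.norm(d),np.arctan2(d[1],d[0]))
print('pentop',onz('wrist',f(336,305),.149,s))
plan([.5035,.262,.109+.159],-0.06,s)
"
```

```text
[[0.5235 0.2751 0.056 ]
 [0.521  0.2424 0.056 ]
 [0.4876 0.2445 0.056 ]
 [0.4902 0.2767 0.056 ]] [0.50558891 0.25967618 0.056     ]
0.03282120855786785 -0.075328241329603
0.03228369646724624 -0.08063000469566499
0.0332839825978105 -0.04529404957806446
0.03344331644150329 -0.06152709607541648
pentop [0.50583852 0.25947904 0.149     ]
shift [  0.9  -2.2 108.8] turn [0.0017 0.001  0.0535]
```

```bash
python3 -m pendant '[[[3.4,1.2,0,0.002,0.001,0.058,0],[3.4,1.2,40,0.002,0.001,0.058,0],[3.4,1.2,80,0.002,0.001,0.058,0],[3.4,1.2,108,0.002,0.001,0.058,0],[3.4,1.2,108,0.002,0.001,0.058,0],[3.4,1.2,108,0.002,0.001,0.058,0]]]'; python3 -c "
from h import *
s=arm.observe();save('wrist','w11');print(s['position'],s['ee_rot'],s['force'])
a=cv2.imread('pics/w11.png')[130:310,150:370];
cv2.imwrite('pics/z11.png',cv2.resize(a,None,fx=3.3,fy=3.3,interpolation=2))"
```

```text
clock: 11.05
position: [0.5066, 0.2593, 0.2707]
ee_rot: [-3.138, 0.102, -0.003]
force: [-0.7, 0.1, -0.3]
width: 0.501
[0.50659526 0.25926741 0.27072092] [-3.13761397  0.10169966 -0.00344808] [-0.71726194  0.1324315  -0.32954261]
```

View pics/z11.png

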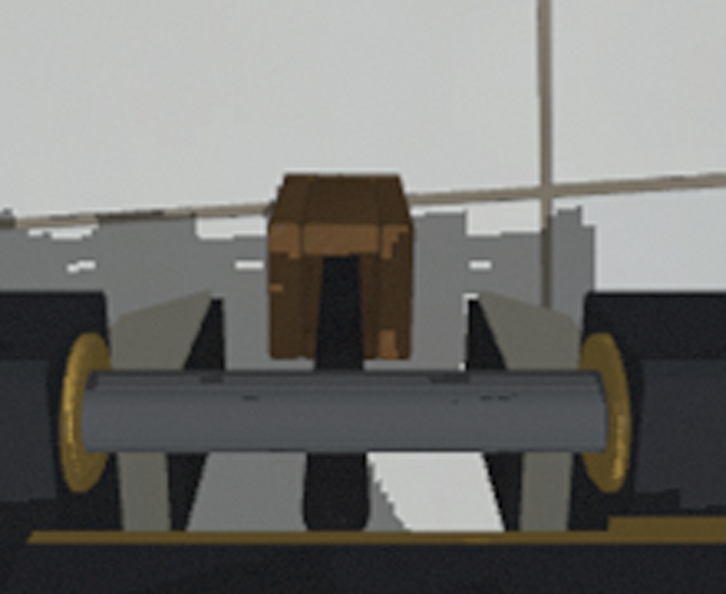

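```bash
python3 -m pendant '[[[0,-1,1,0,0,0,0],[0,-1,1,0,0,0,1],[0,-1,1,0,0,0,1],[0,-1,1,0,0,0,1],[0,-1,1,0,0,0,1],[0,-1,1,0,0,0,1],[0,-1,1,0,0,0,1],[0,-1,1,0,0,0,1],[0,-1,1,0,0,0,1],[0,-1,1,0,0,0,1]]]' 40; python3 -c "
from h import *
s=arm.observe();save('wrist','w12');print(s['position'],s['ee_rot'],s['force'],s['width']*92)
a=cv2.imread('pics/w12.png')[130:310,150:370];
cv2.imwrite('pics/z12.png',cv2.resize(a,None,fx=3.3,fy=3.3,interpolation=2))"
```

```text
clock: 12.35
position: [0.5059, 0.2609, 0.2687]
ee_rot: [-3.138, 0.099, -0.002]
force: [0.1, 0.1, -0.1]
width: 0.101
[0.50593009 0.26091211 0.26872996] [-3.13804321e+00  9.93317096e-02 -1.87087903e-03] [ 0.07334567  0.07808399 -0.12847865] 9.335593775205593
```

View pics/z12.png

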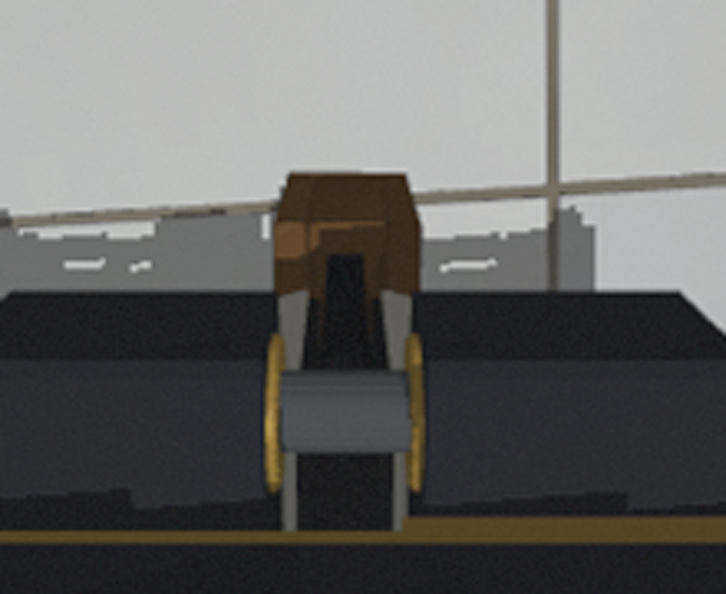

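```bash
python3 -c "
from h import *
s=arm.observe();plan([.5512,-.0922,.419],-.065,s);plan([.5512,-.0922,.335],-.065,s)"
```

```text
shift [  67.7  349.3 -150.9] turn [-0.002  -0.0011  0.0017]
shift [ 67.6 349.4 -66.9] turn [-0.002  -0.0011  0.0017]
```

```bash
python3 -m pendant '[[[0,0,-30,0,0,0,1],[0,0,-80,0,0,0,1],[0,0,-130,-0.001,0,0,1],[0,10,-150,-0.002,-0.001,0,1],[13,65,-150,-0.002,-0.001,0,1],[25,125,-150,-0.002,-0.001,0,1],[37,185,-150,-0.002,-0.001,0,1],[49,245,-150,-0.002,-0.001,0,1],[60,305,-150,-0.002,-0.001,0,1],[67,349,-150,-0.002,-0.001,0,1],[67,349,-110,-0.002,-0.001,0,1],[67,349,-70,-0.002,-0.001,0,1],[67,349,-70,-0.002,-0.001,0,1],[67,349,-70,-0.002,-0.001,0,1]]]'; python3 -c "
from h import *
s=arm.observe();save('wrist','w13');save('scene','s13');print(s['position'],s['ee_rot'],s['force'],s['width']*92)
a=cv2.imread('pics/w13.png')[130:310,150:370];
cv2.imwrite('pics/z13.png',cv2.resize(a,None,fx=3.3,fy=3.3,interpolation=2))"
```

```text
clock: 14.15
position: [0.5512, -0.0917, 0.3394]
ee_rot: [3.14, -0.099, 0.002]
force: [-0.1, 0.9, -0.5]
width: 0.101
[ 0.55118386 -0.09167742  0.3394099 ] [ 3.14000008e+00 -9.90337913e-02  2.32475666e-03] [-0.12678566  0.88528879 -0.46581911] 9.282388167692561
```

View pics/z13.png

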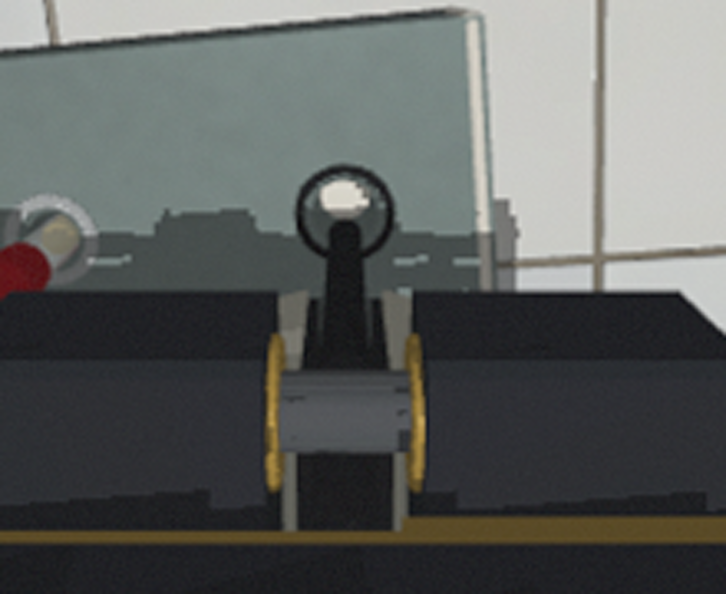

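View pics/s13.png

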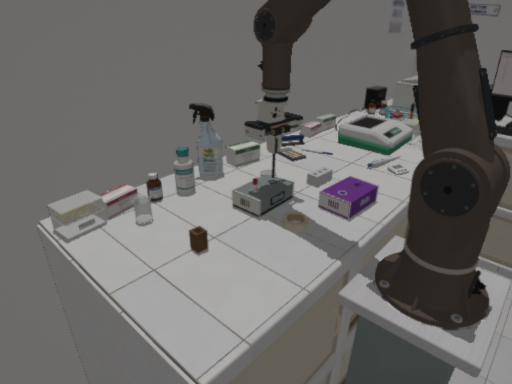

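```bash
python3 -c "
from h import *
s=arm.observe()
f=lambda u,v:((u+.5)/3.3-.5+150,(v+.5)/3.3-.5+130)
r=onz('wrist',f(345,215),.06,s);b=onz('wrist',f(345,231),s['position'][2]-.265,s);print(s['position'],r,b,r-b)
print((proj('wrist',s['position']+R.from_rotvec(s['ee_rot']).apply([0,0,.265]),s)-[150,130])*3.3)
"
```

```text
[ 0.5513464  -0.09165886  0.33992709] [ 0.55115109 -0.09220477  0.06      ] [ 0.5502845  -0.09214264  0.07492709] [ 8.66594246e-04 -6.21268293e-05 -1.49270931e-02]
[341.96792999 223.68094452]
```

```bash
python3 -m pendant '[[[0.6,0,10,0,0,0,1],[0.6,0,20,0,0,0,1],[0.6,0,30,0,0,0,1],[0.6,0,30,0,0,0,1],[0.6,0,30,0,0,0,1]]]'; python3 -c "
from h import *
s=arm.observe();save('wrist','w14');print(s['position'],s['ee_rot'],s['force'],s['ft_torque'],s['width']*92)
a=cv2.imread('pics/w14.png')[130:310,150:370];
cv2.imwrite('pics/z14.png',cv2.resize(a,None,fx=3.3,fy=3.3,interpolation=2))"
```

```text
clock: 14.88
position: [0.5513, -0.0918, 0.3081]
ee_rot: [-3.14, 0.099, -0.0]
force: [0.6, 0.9, 0.4]
width: 0.106
[ 0.55132302 -0.09179653  0.30806954] [-3.13998144e+00  9.93730344e-02 -3.38844759e-05] [0.55210658 0.90591775 0.39305775] [ 0.04876411  0.00905917 -0.03642869] 9.753090690591371
```

View pics/z14.png

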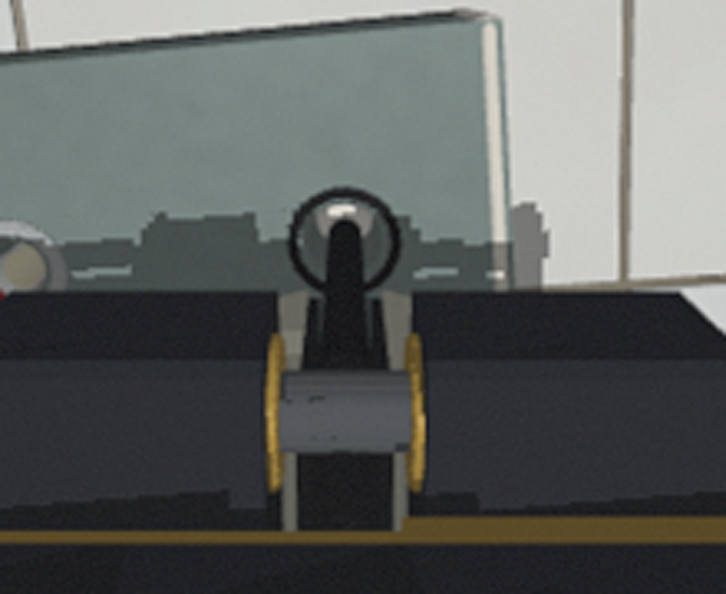

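```bash
python3 -m pendant '[[[0,0,4,0,0,0,1],[0,0,7,0,0,0,1],[0,0,7,0,0,0,1]]]' 55;python3 -m pendant '[[[0,0,3,0,0,0,1],[0,0,3,0,0,0,1]]]';python3 -m pendant '[[[0,0,3,0,0,0,1],[0,0,3,0,0,0,1]]]'
```

```text
clock: 15.3
position: [0.5511, -0.0918, 0.3008]
ee_rot: [-3.14, 0.099, 0.001]
force: [-0.4, 0.1, -0.2]
width: 0.102
clock: 15.55
position: [0.5514, -0.0918, 0.2982]
ee_rot: [-3.14, 0.099, -0.001]
force: [0.6, 0.2, 3.6]
width: 0.102
clock: 15.8
position: [0.5514, -0.0918, 0.2952]
ee_rot: [3.14, -0.099, 0.001]
force: [-0.7, 0.7, 5.0]
width: 0.102
```

```bash
python3 -m pendant '[[[0,0,1.5,0,0,0,1],[0,0,1.5,0,0,0,1]]]';python3 -m pendant '[[[0,0,1,0,0,0,1],[0,0,1,0,0,0,1],[0,0,1,0,0,0,1]]]'
```

```text
clock: 16.05
position: [0.5514, -0.0918, 0.2938]
ee_rot: [3.14, -0.099, 0.001]
force: [-0.6, -0.7, 5.9]
width: 0.103
clock: 16.42
position: [0.5515, -0.0918, 0.2935]
ee_rot: [3.14, -0.099, 0.002]
force: [-2.7, 0.2, 13.1]
width: 0.097
```

```bash
python3 -m pendant '[[[0,0,0.4,0,0,0,1],[0,0,0.4,0,0,0,1],[0,0,0.4,0,0,0,1],[0,0,0.4,0,0,0,1],[0,0,0.4,0,0,0,1],[0,0,0.4,0,0,0,1]]]'; python3 -c "
from h import *
s=arm.observe();save('wrist','w15');save('scene','s15');save('top','t15');print(s['position'],s['ee_rot'],s['force'],s['ft_torque'],s['width']*92)
a=cv2.imread('pics/w15.png')[130:310,150:370];b=cv2.imread('pics/s15.png')[110:230,220:320]
cv2.imwrite('pics/z15.png',np.hstack([cv2.resize(a,(440,360)),cv2.resize(b,(300,360),interpolation=2)]))
cv2.imwrite('pics/tt.png',np.hstack([cv2.imread('pics/top0.png')[90:300,90:410],cv2.imread('pics/t15.png')[90:300,90:410]]))"
```

```text
clock: 17.18
position: [0.5515, -0.0918, 0.2935]
ee_rot: [3.14, -0.1, 0.002]
force: [-3.1, 0.3, 15.6]
width: 0.098
[ 0.55147716 -0.0918402   0.2934638 ] [ 3.13995835e+00 -9.95107878e-02  2.31633511e-03] [-3.07466963  0.26046081 15.5565035 ] [ 0.15052866  1.1236615  -0.06022615] 9.03794252293887
```

View pics/z15.png

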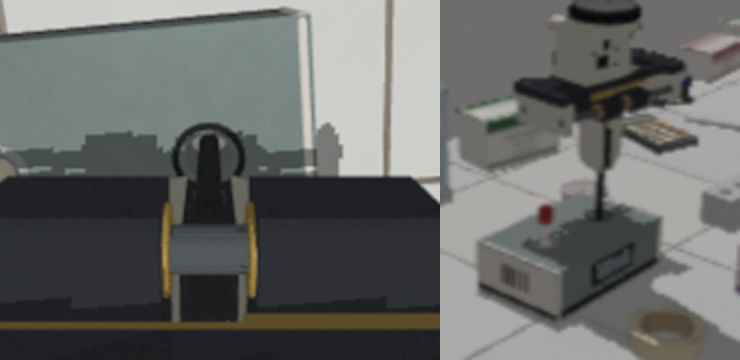

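View pics/tt.png

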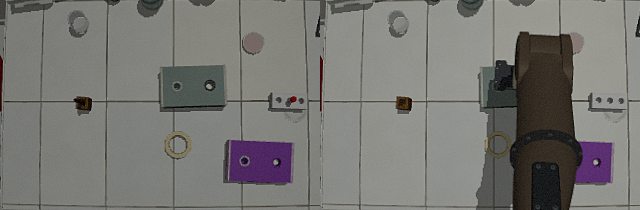

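```bash
python3 -c "
from h import *
print(arm.sign_off()); s=arm.observe(); print(s['clock'],s['position'],s['force'])"
```

```text
the job is handed in; nothing more can be done
None
the job is handed in; nothing more can be done
```

The job is handed in at about 17.3 s of the 64 s allowed. The tube is seated in the grey reader's well, and the arm is still gripping the pen and holding the reset button down.

- **Tube:** I lowered it until the floor of the well pushed back with 3.2 N. The hand was then at the height expected for a fully seated tube, and it let go. In the wrist and scene pictures the tube stands upright, with the cap within about 1 mm of the well centre.
- **Button:** The first push was felt at 3.6 N. The force was 5.9 N about 6 mm into the push, then rose sharply at the stop and held at 15.6 N with no further movement. The pen looks upright in the scene picture, and the fingertips are about 55 mm above the reader.
- **Other objects:** In the top picture the beaker and tape roll look unmoved. The petri dish is partly hidden by the arm, but what shows is in its original place.
- **What disagreed:** The top and wrist cameras differed by 2–3 mm, so I lined up the tube and the pen using the wrist pictures alone. A sideways force of about 3 N on the pen remained at the end.
- **Mistake:** One mistyped move, with the wrong up/down sign, was stopped before it ran; the arm's position showed it had not moved.

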